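# Return the reagent bottles to their own drip dishes

## Robot

A 6-joint arm with a two-finger parallel gripper is mounted at the origin on the work surface. World frame = base frame: x ahead of the robot, y to its left, z up, the work surface at z = 0. Lengths are in m, angles in rad, forces in N, time in s.
With the tool pointing down it reaches from about 0.225 to 0.875 m from the base axis. Payload 3.4 kg.
Tool frame: the origin (TCP) lies between the finger pads; the fingertips stand 8 mm ahead of it and the grasp point (between the pads) lies 11 mm behind it; z points along the fingers, y is the line along which they close (so a half turn about z gives the same grasp; the last joint's range is limited). The gripper opens to 85 mm and grips with 20 to 120 N. Pads are 22 mm wide; open, the fingers measure 114 mm over their backs; the gripper's body (76 mm by 85 mm) begins 54 mm behind the grasp point. The pads swing forward as they close: fully open they stand 13 mm farther back than shut.
Start: joints at [1.133, 0.276, 1.505, -0, 1.361, -0.121], TCP at [0.179, 0.546, 0.239] pointing down, gripper open.
Joint ranges: [-2.89, 2.89], [-0.75, 2.08], [0.22, 2.7], [-1.18, 4.32], [0.11, 2.71], [-2.7, 2.7]. Speed limits (rad/s): [2.57, 2.57, 3.14, 3.14, 3.14, 3.14].

## Interface

Orientations are given as a unit quaternion [w, x, y, z].
In Python, from rig import manip, optics, finder gives the robot as it stands.
- The arm moves only by the tool servo_tool, never from a script. Its argument "increments" is a list of rows, each a list of 7 numbers: the shift along the tool's x, y, z in cm, then the turn, a rotation vector about the tool's x, y, z in degrees, then the closure, from -1 (fully open) to 1 (shut). In form: [[x, y, z, rx, ry, rz, gripper], ...]. A call has exactly 5 rows; each row shifts and turns the commanded pose from where the row before left it, along the tool's axes as they then stand; what a row does not reach is not made up. A row lasts 1/10 s, in which the tool goes at most 50 mm and 8.59 degrees, less where a joint would pass 70% of its speed; a pose out of reach is approached as far as the arm can. A call is refused whole if a number of a shift passes 5 or a number of a turn 8.59, either way. A call with a gripper value outside its range is refused whole. The fingers move at their own pace and stop on an object; "squeeze" is the grip in N (left out, the last holds). Time passes only in rows, so rows that do not move let the fingers close, or fill a call up. It gives the time, the measured TCP pose, the force, the opening and the grip force at its end, in the units of the state.
- manip.get_state(): the state, without advancing time (a new reading comes with each control period).
- optics.get_image(name): name is "scene" or "top" or "wrist"; returns the picture (400x640x3 uint8, red, green, blue); there is no depth.
- optics.get_calibration(name): a dict with "fov_y" (degrees; the focal length in pixels is half the picture's height over the tangent of half this angle, whatever the lens; pixels are square), "cx", "cy" (the principal point, pixels), "world_to_cam" (4x4, takes a point from world to camera coordinates). Camera axes: x right, y down, z forward; pixel columns grow to the right and rows downward; lengths in m; the calibration is good to about 2 mm. A picture is of the moment at which its call begins: read the wrist's pose just before it. get_calibration takes no time and is no camera call; for the wrist camera it gives the pose at the moment of the call.
- manip.sign_off(): hands the job in; it is judged then, once.
Trained networks look in the newest picture that a camera, given by its name, has taken for a name from the list of things; names that differ only in an ending like _2 or _b are one class to them, and where a whole thing is asked for, a point or a joint stands for the part that bears it (a point fixed in the world has none). Each returns a list of dicts, best first, with "p" (0 to 1); they miss things now and then, are a little off and sometimes report something else, mostly with a low value. They report only what shows in the picture. A call takes as long as a camera call. They do not tell look-alikes from the thing itself.
- finder.silhouettes(label, camera): "region" (400x640 bool, what is visible of it) and "box" ([centre column, centre row, width, height] in pixels, round what is visible of it).
- finder.tip_of(label, camera): "at" ([column, row] in pixels: a listed point, or the origin of a listed thing).
The state is a dict: "clock": time; "qpos": joint angles; "qd": joint speeds; "effort": joint torques, N m; "position": TCP position; "ee_rot": TCP orientation; "contact_force": force on the tool from outside, world axes, zero at the start; "moment": the same for the moment, N m; "width": finger opening in m; "gripper_force": force on a finger pad.
Only numpy, scipy, OpenCV 4.12 (cv2) and the standard library are available. Lean on these libraries where they do the work, as an engineer would, in place of code of your own. Each camera call takes 0.05 s, during which the arm holds its last target. There are 200 camera calls.

## Task

The four amber reagent bottles have been put back into each other's drip dishes: stand each one upright in its own dish, the round bottles in the round dishes and the square ones in the square dishes, of each pair the larger bottle in the larger dish. A bottle can be parked on the way in the free half of the enamel tray. Do not knock any bottle over, and leave the sample plate lying in the tray where it is.

Things in the scene. Friction and masses are not known exactly. Their poses are not given: they have to be found in the camera images.
- round_small: loose smaller round amber-glass reagent bottle with a plain paper label, 44 mm diameter, 95 mm tall over the cap; its cap is 28 mm in diameter, black, round, 26 mm high, fixed to the bottle; the shoulder lies 30 mm below the top of the cap. Mass about 150 g (+/- 30 %). Origin: centre of its underside, z up.
- round_large: loose larger round amber-glass reagent bottle with a plain paper label, 60 mm diameter, 115 mm tall over the cap; its cap is 34 mm in diameter, black, round, 26 mm high, fixed to the bottle; the shoulder lies 30 mm below the top of the cap. Mass about 300 g (+/- 30 %). Origin: centre of its underside, z up.
- square_small: loose smaller square amber-glass reagent bottle with a plain paper label, 40 x 40 mm in plan, 95 mm tall over the cap; its cap is 28 mm in diameter, black, round, 26 mm high, fixed to the bottle; the shoulder lies 30 mm below the top of the cap. Mass about 150 g (+/- 30 %). Origin: centre of its underside, z up, x and y square to its sides.
- square_large: loose larger square amber-glass reagent bottle with a plain paper label, 54 x 54 mm in plan (corners rounded), 115 mm tall over the cap; its cap is 34 mm in diameter, black, round, 26 mm high, fixed to the bottle; the shoulder lies 30 mm below the top of the cap. Mass about 300 g (+/- 30 %). Origin: centre of its underside, z up, x and y square to its sides.
- round_dish_small: fixed white plastic drip dish, round, bore 80 mm, 86 mm outside (the smaller of the two round dishes), 12 mm high with a floor 4 mm thick (8 mm deep); does not move. Home of the smaller round bottle. Roomy enough for its own bottle at any yaw. Origin: centre of its underside, on the bench; z up.
- round_dish_large: fixed white plastic drip dish, round, bore 96 mm, 102 mm outside (the larger of the two round dishes), 12 mm high with a floor 4 mm thick (8 mm deep); does not move. Home of the larger round bottle. Roomy enough for its own bottle at any yaw. Origin: centre of its underside, on the bench; z up.
- square_dish_small: fixed white plastic drip dish, square, 68 x 68 mm inside, 74 mm outside (the smaller of the two square dishes), 12 mm high with a floor 4 mm thick (8 mm deep); does not move. Home of the smaller square bottle. Roomy enough for its own bottle at any yaw. Origin: centre of its underside, on the bench; z up, x and y square to its walls.
- square_dish_large: fixed white plastic drip dish, square, 84 x 84 mm inside, 90 mm outside (the larger of the two square dishes), 12 mm high with a floor 4 mm thick (8 mm deep); does not move. Home of the larger square bottle. Roomy enough for its own bottle at any yaw. Origin: centre of its underside, on the bench; z up, x and y square to its walls.
- tray: fixed white enamel tray with a black rim, 170 mm (its x) by 250 mm (its y), 30 mm high, walls 4 mm, floor 4 mm thick. Origin: centre of its underside, on the bench. The half towards its -y holds the sample plate; the half towards its +y is bare: the centre of this free spot lies 65 mm from the origin along the tray's +y (towards the dishes), room for one bottle.
- plate: loose grey 96-well sample plate, 127 x 85 x 14 mm, lying in the tray; not to be moved. Origin: centre of its underside.
Mind the look-alikes: they are no part of the job. Leave any pink or red look-alike of the round_large alone. Leave any pink look-alike of the square_small alone.

How it is judged:
By the outcome, as a careful person would: the job done as asked, in the order asked, and still so for the second after the job is handed in, with the robot touching nothing.
It also fails if it takes over 149 s, if anything falls off the work surface, if the arm or the gripper's body presses on something with over 40 N, if the wrist force passes 120 N, or if a joint passes its speed limit or range.

## Working session

There is one attempt and no reset: what is moved stays moved. The work goes in short steps, Python scripts to look and compute and a tool call to move; the robot and the scene stay as the last step left them, time stands still between calls to the robot, and variables do not carry over. Pictures are saved under pics/ and viewed, at most 14 in all, crops included, and the job is handed in when it is done.

Besides the shell and the picture viewer there is one more tool, called after "Emit:" in YAML: its name, and indented under it one key for each argument. servo_tool: Moves the arm, as the interface text tells. Its arguments: {"type":"object","properties":{"increments":{"type":"array","items":{"type":"array","items":{"type":"number"}}},"squeeze":{"type":"number"}},"required":["increments"]}

```bash
ls; mkdir -p pics; python3 - <<'E'
from rig import manip, optics, finder
import cv2,numpy as np
print(manip.get_state())
for n in ("scene","top"):
    im=optics.get_image(n); cv2.imwrite(f"pics/{n}0.png",im[:,:,::-1])
    c=optics.get_calibration(n); print(n,c)
    for l in ["round_small","round_large","square_small","square_large","round_dish_small","round_dish_large","square_dish_small","square_dish_large","tray","plate"]:
        print(l,[(np.round(d["box"]).astype(int).tolist(),round(d["p"],2)) for d in finder.silhouettes(l,n)])
E
```

```text
pics
{'clock': 0.0, 'qpos': array([ 1.13303927e+00,  2.76570263e-01,  1.50615011e+00,  3.35171052e-06,
        1.36069671e+00, -1.20988868e-01]), 'qd': array([ 1.82741119e-03, -2.84489355e-05, -1.57135142e-03,  1.64744571e-04,
       -1.90890364e-04, -7.95971778e-04]), 'effort': array([-9.89057371e-04, -4.16759706e+01, -2.45802730e+01, -3.91573567e-04,
        1.09243754e-02,  3.48707874e-05]), 'position': array([0.17888511, 0.54591483, 0.23844704]), 'ee_rot': array([-2.53120879e-04,  1.57723015e-01,  9.87482971e-01, -8.76394265e-04]), 'contact_force': array([ 0.2546855 , -0.09733132, -0.06431894]), 'moment': array([-0.00627139, -0.02499925, -0.0139696 ]), 'gripper_force': 0.0, 'width': 0.08516531081906645}
scene {'fov_y': 55.48360140177808, 'cx': 323.42359711191637, 'cy': 199.69859881223985, 'world_to_cam': array([[ 0.84847487,  0.52914087,  0.01001676, -0.42873821],
       [ 0.44416819, -0.70167546, -0.55710517, -0.2383494 ],
       [-0.2877586 ,  0.47713886, -0.83038154,  1.10882191],
       [ 0.        ,  0.        ,  0.        ,  1.        ]])}
round_small [([327, 172, 14, 33], 
[... 708 characters left out ...]
, -0.01689462, -0.04125962,  0.49771329],
       [ 0.04101145,  0.01478152, -0.99904933,  1.26862984],
       [ 0.        ,  0.        ,  0.        ,  1.        ]])}
round_small [([297, 195, 19, 16], 0.68)]
round_large [([219, 253, 30, 24], 0.66), ([171, 178, 35, 27], 0.6), ([220, 203, 29, 24], 0.56)]
square_small [([253, 133, 23, 20], 0.83), ([207, 124, 23, 20], 0.56)]
square_large [([303, 139, 29, 32], 0.83)]
round_dish_small [([210, 130, 36, 33], 0.84), ([443, 168, 110, 84], 0.71)]
round_dish_large [([304, 143, 42, 44], 0.9)]
square_dish_small [([295, 196, 35, 35], 0.85)]
square_dish_large [([220, 199, 45, 44], 0.69)]
tray [([444, 167, 113, 82], 0.79), ([302, 139, 31, 33], 0.28)]
plate []
```

```bash
python3 - <<'E'
import cv2
a=cv2.imread("pics/scene0.png"); b=cv2.imread("pics/top0.png")
cv2.imwrite("pics/s1.png",cv2.resize(a[80:250,270:470],None,fx=3.4,fy=3.4,interpolation=2))
cv2.imwrite("pics/t1.png",cv2.resize(b[90:290,130:530],None,fx=2,fy=2,interpolation=2))
E
```

```text
(no output)
```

View pics/s1.png

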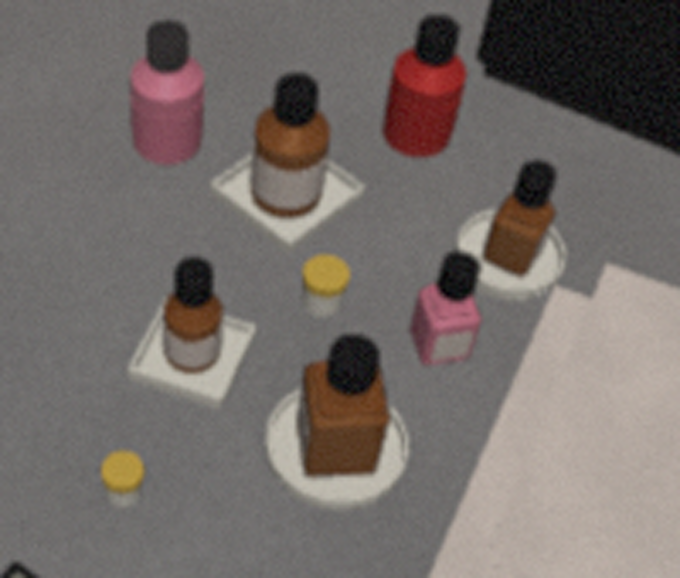

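View pics/t1.png

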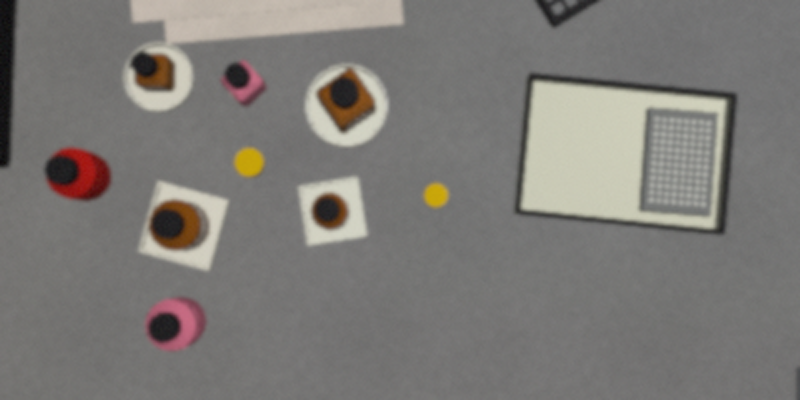

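The scene view shows square bottles standing in the round dishes and round bottles in the square ones, so this is two swaps. Crop positions:
- **Top crop, bottles:** square_small (145,65), square_large (343,92), round_large (168,224), round_small (327,210).
- **Look-alikes:** pink square (237,75), red round (62,170), pink round (165,325).
- **Tray:** its free half is on the left, near (585,150).

```bash
cat > h.py <<'E'
from rig import manip, optics, finder
import cv2,numpy as np
C={n:optics.get_calibration(n) for n in("scene","top")}
def back(n,u,v,z,c=None):
    c=c or C[n]; f=200/np.tan(np.radians(c["fov_y"]/2)); M=c["world_to_cam"]; R=M[:3,:3]; o=-R.T@M[:3,3]
    d=R.T@np.array([(u-c["cx"])/f,(v-c["cy"])/f,1]); return (o+d*(z-o[2])/d[2])
def proj(n,p,c=None):
    c=c or C[n]; f=200/np.tan(np.radians(c["fov_y"]/2)); q=c["world_to_cam"]@np.r_[p,1]; return q[:2]/q[2]*f+[c["cx"],c["cy"]]
def centroid(mask,seed):
    n,l,s,ce=cv2.connectedComponentsWithStats(mask.astype(np.uint8)); 
    ce=ce.copy(); ce[0]=1e6; ce[s[:,4]<25]=1e6
    i=np.argmin(np.linalg.norm(ce-seed,axis=1)); return ce[i],s[i],l==i
E
python3 - <<'E'
from h import *
for n,crop,k,seeds in(("top",(130,90),2,dict(square_small=(145,65),square_large=(343,92),round_large=(168,224),round_small=(327,210),pinksq=(237,75),red=(62,170),pinkr=(165,325))),
 ("scene",(270,80),3.4,dict(square_small=(535,185),square_large=(353,365),round_large=(297,99),round_small=(194,282),pinksq=(459,276)))):
    im=cv2.imread(f"pics/{n}0.png"); dark=im.max(2)<60
    for k2,s in seeds.items():
        c,st,_=centroid(dark,np.array(s)/k+crop)
        H=.119 if 'large' in k2 else .099
        if k2 in('red','pinkr'):H=.115
        if k2=='pinksq':H=.095
        print(n,k2,c.round(1),st[2:],back(n,*c,H-(.004 if n=='top' else .011)).round(4))
im=cv2.imread("pics/top0.png"); white=(im.min(2)>125)
seeds=dict(round_dish_small=(160,85),square_dish_small=(333,211),round_dish_large=(347,105),square_dish_large=(183,224))
for k,s in seeds.items():
    p=np.array(s)/2+[130,90]; m=white.copy(); yy,xx=np.mgrid[:400,:640]
    m&=np.hypot(xx-p[0],yy-p[1])<32; m=m.astype(np.uint8); n_,l,st,_=cv2.connectedComponentsWithStats(m); m=(l==1+np.argmax(st[1:,4]))
    pts=np.argwhere(m)[:,::-1].astype(np.float32)
    W=np.array([back("top",*q,.012)[:2] for q in pts]).astype(np.float32)
    print(k,cv2.minEnclosingCircle(W) if 'round' in k else cv2.minAreaRect(W))
for l in list(seeds)+["tray"]:
    for n in("top","scene"):
        optics.get_image(n); 
        print(l,n,[(back(n,*d["at"],0).round(4)[:2],round(d["p"],2)) for d in finder.tip_of(l,n)][:2])
m=np.zeros((400,640),bool); m[115:215,380:505]=1
d=(im.max(2)<50)&m; l=cv2.connectedComponents(d.astype(np.uint8))
pts=np.argwhere(d)[:,::-1]; W=np.array([back("top",*q,.03)[:2] for q in pts]).astype(np.float32)
r=cv2.minAreaRect(W);print("tray",r)
E
```

```text
top square_small [201.9 122.1] [ 12  11 100] [0.6579 0.2463 0.095 ]
top square_large [301.6 136. ] [ 13  15 145] [0.626 0.014 0.115]
top round_large [213.6 201.7] [ 15  14 166] [0.4738 0.2103 0.115 ]
top round_small [293.1 194.7] [11 11 98] [0.4934 0.032  0.095 ]
top pinksq [248.  127.2] [11 11 86] [0.6482 0.1398 0.091 ]
top red [160.4 174.8] [ 16  13 161] [0.5329 0.3341 0.111 ]
top pinkr [211.6 253.2] [ 14  13 143] [0.3574 0.2125 0.111 ]
scene square_small [426.7 133.9] [ 12  14 126] [0.6594 0.2455 0.088 ]
scene square_large [373.1 187. ] [ 15  17 214] [0.6269 0.0116 0.108 ]
scene round_large [356.5 108.9] [ 13  15 163] [0.4743 0.2089 0.108 ]
scene round_small [326.5 162.8] [ 12  15 134] [0.4947 0.0292 0.088 ]
scene pinksq [404.2 160.9] [ 11  14 122] [0.6483 0.1377 0.084 ]
round_dish_small ((0.6683520078659058, 0.23973888158798218), 0.05943077430129051)
square_dish_small ((0.4959794580936432, 0.030078645795583725), (0.08058369904756546, 0.08111614733934402), 9.984936714172363)
round_dish_large ((0.626975417137146, 0.01580921746790409), 0.05399833619594574)
square_dish_large ((0.47485101222991943, 0.2135436087846756), (0.09552419930696487, 0.09605370461940765), 75.64737701416016)
round_dish_small top [(array([0.6616, 0.2477]), 0.74)]
round_dish_small scene [(array([0.6585, 0.2483]), 0.76), (array([0.475 , 0.2179]), 0.75)]
square_dish_small top [(array([0.4983, 0.0272]), 0.56)]
square_dish_small scene [(array([0.4984, 0.0309]), 0.79)]
round_dish_large top [(array([0.6253, 0.0124]), 0.66)]
round_dish_large scene [(array([0.6282, 0.0121]), 0.66)]
square_dish_large top [(array([0.478 , 0.2178]), 0.89)]
square_dish_large scene [(array([0.4779, 0.2116]), 0.98)]
tray top [(array([ 0.5734, -0.3271]), 0.89)]
tray scene [(array([ 0.5722, -0.3223]), 0.6)]
tray ((0.6229650378227234, -0.36521071195602417), (0.29428619146347046, 0.137251615524292), 51.595069885253906)
```

Emit:
servo_tool:
  increments:
    - [0, 0, 0, 0, 0, -6, -1]
    - [0, 0, 0, 0, 0, -6, -1]
    - [0, 0, 0, 0, 0, -6.1, -1]
    - [-3.2, -3.8, 0, 0, 0, 0, -1]
    - [-3.2, -3.8, 0, 0, 0, 0, -1]
  squeeze: 60

```text
clock: 2.6
position: [0.2431, 0.4702, 0.2391]
ee_rot: [0.0, -0.001, 1.0, 0.0]
contact_force: [0.1, -0.6, 0.7]
width: 0.0853
gripper_force: 0.0
```

Emit:
servo_tool:
  increments:
    - [-3.2, -3.8, 0, 0, 0, 0, -1]
    - [-3.2, -3.8, 0, 0, 0, 0, -1]
    - [-3.2, -3.8, 0, 0, 0, 0, -1]
    - [-3.2, -3.8, 0, 0, 0, 0, -1]
    - [-3.2, -3.8, 0, 0, 0, 0, -1]

```text
clock: 3.1
position: [0.4039, 0.2786, 0.2396]
ee_rot: [0.0, 0.0, 1.0, 0.0]
contact_force: [1.4, -0.1, -0.1]
width: 0.0852
gripper_force: 0.0
```

Emit:
servo_tool:
  increments:
    - [-3.2, -3.8, 0, 0, 0, 0, -1]
    - [-3.2, -3.8, 0, 0, 0, 0, -1]
    - [-3.2, -3.8, 0, 0, 0, 0, -1]
    - [-3.2, -3.8, 0, 0, 0, 0, -1]
    - [0, 0, 0, 0, 0, 0, -1]

```text
clock: 3.6
position: [0.5351, 0.1232, 0.239]
ee_rot: [0.002, 0.004, 1.0, -0.001]
contact_force: [-0.9, 1.1, -0.1]
width: 0.0852
gripper_force: 0.0
```

Emit:
servo_tool:
  increments:
    - [-3.1, -3.7, 0, 0, 0, 0, -1]
    - [-3, -3.7, 0, 0, 0, 0, -1]
    - [-3, -3.6, 0, 0, 0, 0, -1]
    - [0, 0, 3, 0, 0, 0, -1]
    - [0, 0, 3, 0, 0, 0, -1]

```text
clock: 4.1
position: [0.6231, 0.0171, 0.1791]
ee_rot: [0.001, 0.001, 1.0, 0.0]
contact_force: [0.0, 0.4, -1.2]
width: 0.0856
gripper_force: 0.0
```

```bash
python3 - <<'E'
from h import *
im=optics.get_image("wrist"); cv2.imwrite("pics/w1.png",im[:,:,::-1])
c=optics.get_calibration("wrist"); print(manip.get_state()["position"])
print(proj("w",[.6265,.0125,.119],c), proj("w",[.6265,.0125,.005],c), proj("w",manip.get_state()["position"],c))
for d in finder.silhouettes("square_large","wrist"): print(d["box"],d["p"])
E
```

```text
[0.61872403 0.01797338 0.17295724]
[313.48641801 230.81208739] [316.51368308 187.67201082] [321.47775418 258.61802348]
[319.8, 193.7, 84.1, 97.5] 0.83
```

View pics/w1.png

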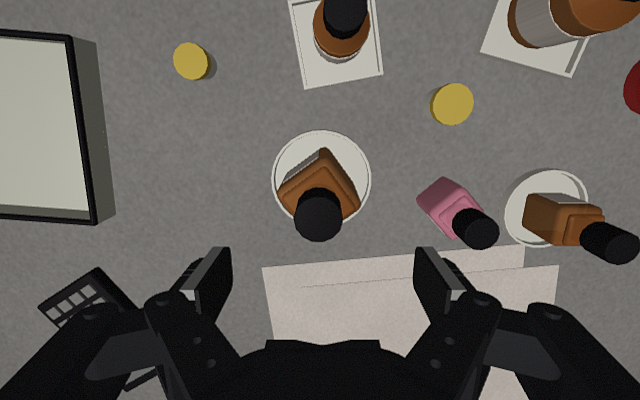

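The wrist view shows the cap top near (319,214), with the dish round it at (321,177). Projection expected row 231, so I measure again with the arm settled.

```bash
cat >> h.py <<'E'
def wristcap(p,H,r):
    "cap top centre from wrist image near expected point p"
    im=optics.get_image("wrist"); c=optics.get_calibration("wrist"); s=manip.get_state()["position"]
    u=proj("w",[*p,H],c); m=(im.max(2)<45); rp=abs(proj("w",[p[0],p[1]+r,H],c)[0]-u[0])
    g=cv2.medianBlur(cv2.cvtColor(im,cv2.COLOR_RGB2GRAY),5)
    h=cv2.HoughCircles(g,cv2.HOUGH_GRADIENT,1,20,param1=60,param2=12,minRadius=int(rp*.85),maxRadius=int(rp*1.2)+1)
    h=[] if h is None else sorted(h[0].tolist(),key=lambda q:np.hypot(q[0]-u[0],q[1]-u[1]))[:3]
    print("tcp",s.round(4),"expect",u.round(1),"r",rp.round(1))
    for q in h: print(np.round(q,1),back("w",q[0],q[1],H,c).round(4))
E
python3 - <<'E'
from h import *
wristcap((.6265,.0125),.119,.017)
print(manip.get_state()["ee_rot"],manip.get_state()["qd"].round(3))
E
```

```text
tcp [0.62   0.0185 0.1774] expect [312.9 226.1] r 25.0
[315.5 229.5  23.8] [0.629  0.0143 0.119 ]
[326.5 205.5  29.3] [0.6118 0.0217 0.119 ]
[306.5 199.5  29.3] [0.6076 0.0085 0.119 ]
[-2.61785190e-03  4.17525394e-04  9.99996415e-01  3.77661223e-04] [ 0.008 -0.034 -0.064 -0.002  0.001 -0.003]
```

Emit:
servo_tool:
  increments:
    - [-0.8, -0.4, 0, 0, 0, 0, -1]
    - [0, 0, 2, 0, 0, 0, -1]
    - [0, 0, 2, 0, 0, 0, -1]
    - [0, 0, 0, 0, 0, 0, -1]
    - [0, 0, 0, 0, 0, 0, -1]

```text
clock: 4.75
position: [0.6309, 0.0142, 0.141]
ee_rot: [0.001, 0.0, 1.0, -0.0]
contact_force: [0.1, 0.1, -0.2]
width: 0.0856
gripper_force: 0.0
```

Emit:
servo_tool:
  increments:
    - [0.3, 0, 1.4, 0, 0, 0, -1]
    - [0, 0, 1.4, 0, 0, 0, -1]
    - [0, 0, 1.4, 0, 0, 0, -1]
    - [0, 0, 0, 0, 0, 0, -1]
    - [0, 0, 0, 0, 0, 0, 1]

```text
clock: 5.25
position: [0.6278, 0.014, 0.0989]
ee_rot: [0.001, 0.0, 1.0, -0.0]
contact_force: [0.5, -0.5, 0.8]
width: 0.0734
gripper_force: 0.0
```

Emit:
servo_tool:
  increments:
    - [0, 0, 0, 0, 0, 0, 1]
    - [0, 0, 0, 0, 0, 0, 1]
    - [0, 0, 0, 0, 0, 0, 1]
    - [0, 0, 0, 0, 0, 0, 1]
    - [0, 0, 0, 0, 0, 0, 1]

```text
clock: 5.75
position: [0.6277, 0.014, 0.0986]
ee_rot: [0.001, 0.0, 1.0, -0.0]
contact_force: [-0.5, -0.1, 5.2]
width: 0.0325
gripper_force: 59.6
```

Emit:
servo_tool:
  increments:
    - [0, 0, -1, 0, 0, 0, 1]
    - [0, 0, -3, 0, 0, 0, 1]
    - [0, 0, -4, 0, 0, 0, 1]
    - [0, 0, -4, 0, 0, 0, 1]
    - [0, 0, -1, 0, 0, 0, 1]

```text
clock: 6.25
position: [0.6287, 0.0139, 0.2321]
ee_rot: [0.004, 0.0, 1.0, -0.0]
contact_force: [1.0, -0.0, -2.4]
width: 0.0324
gripper_force: 59.9
```

Emit:
servo_tool:
  increments:
    - [0.5, -2, 0, 0, 0, 0, 1]
    - [0.9, -4, 0, 0, 0, 0, 1]
    - [0.9, -4, 0, 0, 0, 0, 1]
    - [0.9, -4, 0, 0, 0, 0, 1]
    - [0.8, -4, 0, 0, 0, 0, 1]

```text
clock: 6.75
position: [0.5848, -0.1668, 0.2254]
ee_rot: [-0.002, 0.0, 1.0, 0.001]
contact_force: [1.1, -0.6, -2.5]
width: 0.0326
gripper_force: 60.1
```

Emit:
servo_tool:
  increments:
    - [0.5, -4, 0, 0, 0, 0, 1]
    - [0.4, -3.4, 0, 0, 0, 0, 1]
    - [0, -2, 0, 0, 0, 0, 1]
    - [0, 0, 0, 0, 0, 0, 1]
    - [0, 0, 0, 0, 0, 0, 1]

```text
clock: 7.25
position: [0.5771, -0.2591, 0.2261]
ee_rot: [-0.001, 0.001, 1.0, 0.001]
contact_force: [-0.1, 0.1, -2.7]
width: 0.0324
gripper_force: 60.2
```

```bash
python3 - <<'E'
from h import *
s=manip.get_state(); print(s["position"],s["width"],s["gripper_force"],s["contact_force"])
im=optics.get_image("scene"); cv2.imwrite("pics/s2.png",im[:,:,::-1])
t=optics.get_image("top"); 
E
```

```text
[ 0.57710923 -0.25906472  0.22613728] 0.0323601054518705 60.18521547317505 [-0.10839841  0.12355331 -2.67615203]
```

View pics/s2.png

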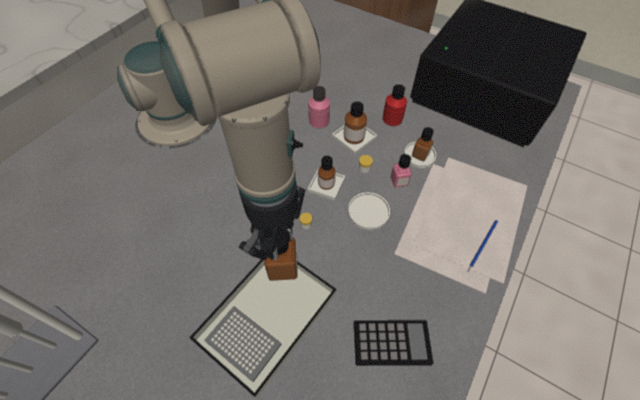

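The bottle hangs upright over the free half of the tray, at about (282,260), and the round dish at (369,211) is now empty.

Emit:
servo_tool:
  increments:
    - [-0.2, 0, 3, 0, 0, 0, 1]
    - [0, 0, 4, 0, 0, 0, 1]
    - [0, 0, 3.5, 0, 0, 0, 1]
    - [0, 0, 1.5, 0, 0, 0, 1]
    - [0, 0, 0.4, 0, 0, 0, 1]

```text
clock: 7.85
position: [0.5782, -0.2573, 0.1007]
ee_rot: [-0.002, -0.0, 1.0, 0.002]
contact_force: [0.2, 0.4, -2.8]
width: 0.0325
gripper_force: 60.3
```

Emit:
servo_tool:
  increments:
    - [0, 0, 0, 0, 0, 0, 1]
    - [0, 0, 0.2, 0, 0, 0, 1]
    - [0, 0, 0, 0, 0, 0, 1]
    - [0, 0, 0, 0, 0, 0, 1]
    - [0, 0, 0, 0, 0, 0, 1]

```text
clock: 8.35
position: [0.5798, -0.2601, 0.1021]
ee_rot: [0.001, 0.0, 1.0, -0.0]
contact_force: [-0.0, -0.3, -2.9]
width: 0.0323
gripper_force: 60.3
```

```bash
python3 - <<'E'
from h import *
im=optics.get_image("scene"); m=(im.min(2)>135); yy,xx=np.mgrid[:400,:640]; m&=np.hypot(xx-369,yy-211)<26
pts=np.argwhere(m)[:,::-1]; W=np.array([back("scene",*q,.012)[:2] for q in pts]).astype(np.float32)
print(cv2.minEnclosingCircle(W),W.mean(0),[(back("scene",*d["at"],0).round(4),d["p"]) for d in finder.tip_of("round_dish_large","scene")])
E
```

```text
((0.626220703125, 0.0138033926486969), 0.052289631217718124) [0.6265356 0.0125222] [(array([0.6221, 0.0158, 0.    ]), 0.7)]
```

rdl centre is (0.626, 0.014). I lower until the bottle touches.

Emit:
servo_tool:
  increments:
    - [0, 0, 0.15, 0, 0, 0, 1]
    - [0, 0, 0.15, 0, 0, 0, 1]
    - [0, 0, 0.05, 0, 0, 0, 1]
    - [0, 0, 0, 0, 0, 0, 1]
    - [0, 0, 0, 0, 0, 0, 1]

```text
clock: 8.95
position: [0.5795, -0.26, 0.0986]
ee_rot: [0.0, 0.0, 1.0, -0.0]
contact_force: [-2.6, 1.0, 5.8]
width: 0.0326
gripper_force: 61.1
```

Emit:
servo_tool:
  increments:
    - [0, 0, 0, 0, 0, 0, -1]
    - [0, 0, 0, 0, 0, 0, -1]
    - [0, 0, 0, 0, 0, 0, -1]
    - [0, 0, 0, 0, 0, 0, -1]
    - [0, 0, -2, 0, 0, 0, -1]

```text
clock: 9.45
position: [0.5776, -0.2589, 0.115]
ee_rot: [-0.003, 0.0, 1.0, 0.002]
contact_force: [-0.8, -0.4, -0.6]
width: 0.0851
gripper_force: 0.0
```

Emit:
servo_tool:
  increments:
    - [0, 0, -4, 0, 0, 0, -1]
    - [0, 0, -4, 0, 0, 0, -1]
    - [1, 4.5, 0, 0, 0, 0, -1]
    - [1, 4.5, 0, 0, 0, 0, -1]
    - [1, 4.5, 0, 0, 0, 0, -1]

```text
clock: 9.95
position: [0.5493, -0.1238, 0.1981]
ee_rot: [0.001, 0.001, 1.0, 0.0]
contact_force: [1.5, 0.7, 0.1]
width: 0.0853
gripper_force: 0.0
```

Emit:
servo_tool:
  increments:
    - [1, 4.5, 0, 0, 0, 0, -1]
    - [1, 4.5, 0, 0, 0, 0, -1]
    - [1, 4.5, 0, 0, 0, 0, -1]
    - [1, 4.5, 0, 0, 0, 0, -1]
    - [1, 4.5, 0, 0, 0, 0, -1]

```text
clock: 10.45
position: [0.4992, 0.1019, 0.1979]
ee_rot: [0.0, 0.001, 1.0, 0.0]
contact_force: [0.5, 0.5, -1.1]
width: 0.0856
gripper_force: 0.0
```

Emit:
servo_tool:
  increments:
    - [1, 4.5, 0, 0, 0, 0, -1]
    - [1, 4.5, 0, 0, 0, 0, -1]
    - [0.5, 2, 0, 0, 0, 0, -1]
    - [0, 0, 0, 0, 0, 0, -1]
    - [0, 0, 0, 0, 0, 0, -1]

```text
clock: 10.95
position: [0.4748, 0.2102, 0.1977]
ee_rot: [0.0, -0.0, 1.0, -0.0]
contact_force: [0.2, -0.3, 0.3]
width: 0.0852
gripper_force: 0.0
```

```bash
python3 - <<'E'
from h import *
wristcap((.474,.210),.119,.017)
E
```

```text
tcp [0.475  0.2096 0.1977] expect [322.5 205.7] r 23.1
[324.5 202.5  22.8] [0.4715 0.2115 0.119 ]
[323.5 169.5  25.2] [0.4469 0.2107 0.119 ]
[251.5 244.5  20.2] [0.5052 0.1557 0.119 ]
```

Emit:
servo_tool:
  increments:
    - [0.2, 0, 3.5, 0, 0, 0, -1]
    - [0, 0, 3.5, 0, 0, 0, -1]
    - [0, 0, 2, 0, 0, 0, -1]
    - [0, 0, 0.9, 0, 0, 0, -1]
    - [0, 0, 0, 0, 0, 0, -1]

```text
clock: 11.5
position: [0.4726, 0.2089, 0.0978]
ee_rot: [-0.001, 0.001, 1.0, -0.0]
contact_force: [0.4, -0.4, 0.4]
width: 0.085
gripper_force: 0.0
```

Emit:
servo_tool:
  increments:
    - [0, 0, 0, 0, 0, 0, 1]
    - [0, 0, 0, 0, 0, 0, 1]
    - [0, 0, 0, 0, 0, 0, 1]
    - [0, 0, 0, 0, 0, 0, 1]
    - [0, 0, 0, 0, 0, 0, 1]

```text
clock: 12.0
position: [0.4736, 0.2106, 0.1]
ee_rot: [0.001, 0.0, 1.0, 0.0]
contact_force: [0.1, 0.9, 5.4]
width: 0.0325
gripper_force: 59.3
```

Emit:
servo_tool:
  increments:
    - [0, 0, -1, 0, 0, 0, 1]
    - [0, 0, -3, 0, 0, 0, 1]
    - [0, 0, -4, 0, 0, 0, 1]
    - [0, 0, -4, 0, 0, 0, 1]
    - [0, 0, -1, 0, 0, 0, 1]

```text
clock: 12.5
position: [0.475, 0.2108, 0.2333]
ee_rot: [0.004, 0.0, 1.0, 0.001]
contact_force: [1.2, -0.2, -1.8]
width: 0.0323
gripper_force: 60.3
```

Emit:
servo_tool:
  increments:
    - [-1.2, -1.7, 0, 0, 0, 0, 1]
    - [-3, -4, 0, 0, 0, 0, 1]
    - [-3, -4, 0, 0, 0, 0, 1]
    - [-3, -4, 0, 0, 0, 0, 1]
    - [-3, -4, 0, 0, 0, 0, 1]

```text
clock: 13.0
position: [0.6046, 0.0315, 0.2272]
ee_rot: [-0.001, 0.0, 1.0, 0.0]
contact_force: [1.1, 1.4, -2.6]
width: 0.0321
gripper_force: 60.4
```

Emit:
servo_tool:
  increments:
    - [-2, -2, 0, 0, 0, 0, 1]
    - [0, 0, 0, 0, 0, 0, 1]
    - [0, 0, 0, 0, 0, 0, 1]
    - [0, 0, 3, 0, 0, 0, 1]
    - [0, 0, 3, 0, 0, 0, 1]

```text
clock: 13.5
position: [0.6238, 0.0144, 0.1686]
ee_rot: [0.0, -0.0, 1.0, 0.0]
contact_force: [-0.2, 0.3, -3.2]
width: 0.0325
gripper_force: 60.6
```

Emit:
servo_tool:
  increments:
    - [-0.1, 0, 3, 0, 0, 0, 1]
    - [0, 0, 2.5, 0, 0, 0, 1]
    - [0, 0, 0.9, 0, 0, 0, 1]
    - [0, 0, 0.1, 0, 0, 0, 1]
    - [0, 0, 0, 0, 0, 0, 1]

```text
clock: 14.0
position: [0.626, 0.0136, 0.1047]
ee_rot: [0.001, 0.0, 1.0, 0.0]
contact_force: [0.2, 0.2, -2.2]
width: 0.0324
gripper_force: 60.5
```

Emit:
servo_tool:
  increments:
    - [0, 0, 0.1, 0, 0, 0, 1]
    - [0, 0, 0.1, 0, 0, 0, 1]
    - [0, 0, 0, 0, 0, 0, 1]
    - [0, 0, 0, 0, 0, 0, 1]
    - [0, 0, 0, 0, 0, 0, 1]

```text
clock: 14.5
position: [0.6258, 0.013, 0.1021]
ee_rot: [0.0, 0.001, 1.0, 0.0]
contact_force: [-0.3, -0.3, -2.7]
width: 0.0322
gripper_force: 60.5
```

Emit:
servo_tool:
  increments:
    - [0, 0, 0.1, 0, 0, 0, 1]
    - [0, 0, 0.1, 0, 0, 0, 1]
    - [0, 0, 0.05, 0, 0, 0, 1]
    - [0, 0, 0, 0, 0, 0, 1]
    - [0, 0, 0, 0, 0, 0, 1]

```text
clock: 15.0
position: [0.6259, 0.013, 0.1]
ee_rot: [0.0, 0.0, 1.0, -0.0]
contact_force: [-1.2, 1.2, 4.5]
width: 0.0324
gripper_force: 61.2
```

Emit:
servo_tool:
  increments:
    - [0, 0, 0, 0, 0, 0, -1]
    - [0, 0, 0, 0, 0, 0, -1]
    - [0, 0, 0, 0, 0, 0, -1]
    - [0, 0, 0, 0, 0, 0, -1]
    - [0, 0, -2, 0, 0, 0, -1]

```text
clock: 15.5
position: [0.6235, 0.0131, 0.1166]
ee_rot: [-0.003, 0.0, 1.0, 0.0]
contact_force: [0.1, 0.5, 0.5]
width: 0.0853
gripper_force: 0.0
```

Emit:
servo_tool:
  increments:
    - [0, 0, -4, 0, 0, 0, -1]
    - [0, 0, -4, 0, 0, 0, -1]
    - [0.7, -4, 0, 0, 0, 0, -1]
    - [0.7, -4, 0, 0, 0, 0, -1]
    - [0.7, -4, 0, 0, 0, 0, -1]

```text
clock: 16.0
position: [0.6045, -0.1079, 0.1998]
ee_rot: [0.001, -0.0, 1.0, -0.0]
contact_force: [0.8, -0.1, 0.1]
width: 0.0854
gripper_force: 0.0
```

Emit:
servo_tool:
  increments:
    - [0.7, -4, 0, 0, 0, 0, -1]
    - [0.7, -4, 0, 0, 0, 0, -1]
    - [0.7, -4, 0, 0, 0, 0, -1]
    - [0.4, -3.3, 0, 0, 0, 0, -1]
    - [0, 0, 0, 0, 0, 0, -1]

```text
clock: 16.5
position: [0.5788, -0.2646, 0.1989]
ee_rot: [-0.0, 0.003, 1.0, -0.001]
contact_force: [-0.5, -0.2, 0.1]
width: 0.0855
gripper_force: 0.0
```

```bash
python3 - <<'E'
from h import *
wristcap((.5795,-.260),.119,.017)
im=optics.get_image("scene"); cv2.imwrite("pics/s3.png",im[:,:,::-1])
yy,xx=np.mgrid[:400,:640]
for l,z in(("square_dish_large",.0),):
    print([(back("scene",*d["at"],z).round(4),round(d["p"],2)) for d in finder.tip_of(l,"scene")])
m=(im.min(2)>135)&(np.hypot(xx-354,yy-137)<26); W=np.array([back("scene",*q,.010)[:2] for q in np.argwhere(m)[:,::-1]]).astype(np.float32); print(cv2.minAreaRect(W))
E
```

```text
tcp [ 0.579  -0.2621  0.1989] expect [324.6 207.2] r 23.0
[331.5 200.5  25.2] [ 0.5743 -0.2549  0.119 ]
[317.5 181.5  26.3] [ 0.5599 -0.2651  0.119 ]
[203.5 173.5  27.4] [ 0.5536 -0.3468  0.119 ]
[(array([ 0.4671,  0.2211, -0.    ]), 0.65)]
((0.4731391668319702, 0.21433958411216736), (0.09295646101236343, 0.09247434139251709), 75.70255279541016)
```

View pics/s3.png

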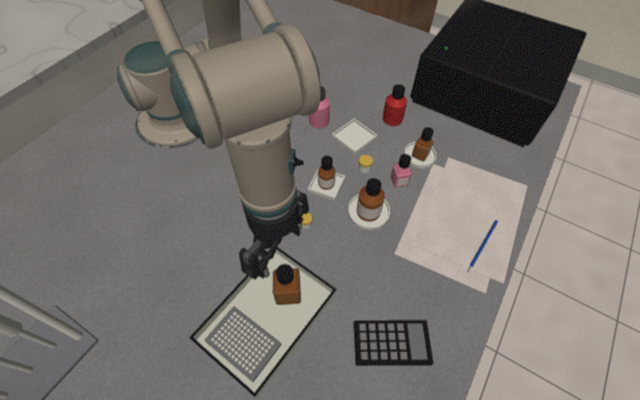

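The round large bottle stands in the large round dish (370,205), the square large one is in the tray (286,285), and the large square dish (354,135) is empty.

Emit:
servo_tool:
  increments:
    - [0, 0.2, 3.5, 0, 0, 0, -1]
    - [0, 0, 3.5, 0, 0, 0, -1]
    - [0, 0, 2, 0, 0, 0, -1]
    - [0, 0, 1, 0, 0, 0, -1]
    - [0, 0, 0, 0, 0, 0, -1]

```text
clock: 17.15
position: [0.579, -0.2563, 0.098]
ee_rot: [-0.001, -0.0, 1.0, 0.001]
contact_force: [-0.6, -0.2, 0.8]
width: 0.0856
gripper_force: 0.0
```

Emit:
servo_tool:
  increments:
    - [0, 0, 0, 0, 0, 0, 1]
    - [0, 0, 0, 0, 0, 0, 1]
    - [0, 0, 0, 0, 0, 0, 1]
    - [0, 0, 0, 0, 0, 0, 1]
    - [0, 0, 0, 0, 0, 0, 1]

```text
clock: 17.65
position: [0.5801, -0.2586, 0.1006]
ee_rot: [0.001, 0.0, 1.0, -0.001]
contact_force: [-0.7, -0.7, 5.7]
width: 0.0328
gripper_force: 59.3
```

Emit:
servo_tool:
  increments:
    - [0, 0, -1, 0, 0, 0, 1]
    - [0, 0, -3, 0, 0, 0, 1]
    - [0, 0, -4, 0, 0, 0, 1]
    - [0, 0, -4, 0, 0, 0, 1]
    - [0, 0, -2, 0, 0, 0, 1]

```text
clock: 18.15
position: [0.5804, -0.2583, 0.2432]
ee_rot: [0.002, 0.0, 1.0, -0.001]
contact_force: [-0.1, -0.1, -1.7]
width: 0.0327
gripper_force: 60.2
```

Emit:
servo_tool:
  increments:
    - [0.5, 2, 0, 0, 0, 0, 1]
    - [0.9, 4, 0, 0, 0, 0, 1]
    - [0.9, 4, 0, 0, 0, 0, 1]
    - [0.9, 4, 0, 0, 0, 0, 1]
    - [0.9, 4, 0, 0, 0, 0, 1]

```text
clock: 18.65
position: [0.5363, -0.0752, 0.2377]
ee_rot: [-0.002, 0.001, 1.0, 0.001]
contact_force: [0.6, 0.2, -2.5]
width: 0.0324
gripper_force: 60.3
```

Emit:
servo_tool:
  increments:
    - [0.9, 4, 0, 0, 0, 0, 1]
    - [0.9, 4, 0, 0, 0, 0, 1]
    - [0.9, 4, 0, 0, 0, 0, 1]
    - [0.9, 4, 0, 0, 0, 0, 1]
    - [0.9, 4, 0, 0, 0, 0, 1]

```text
clock: 19.15
position: [0.4911, 0.1242, 0.2379]
ee_rot: [-0.002, 0.0, 1.0, 0.0]
contact_force: [-0.1, 1.2, -2.3]
width: 0.0324
gripper_force: 60.3
```

Emit:
servo_tool:
  increments:
    - [0.9, 4, 0, 0, 0, 0, 1]
    - [0.8, 3.5, 0, 0, 0, 0, 1]
    - [0.3, 1.6, 0, 0, 0, 0, 1]
    - [0, 0, 0, 0, 0, 0, 1]
    - [0, 0, 0, 0, 0, 0, 1]

```text
clock: 19.65
position: [0.4724, 0.213, 0.2383]
ee_rot: [-0.001, -0.0, 1.0, -0.001]
contact_force: [-0.6, -0.4, -2.6]
width: 0.0322
gripper_force: 60.5
```

Lower from 0.238 to about 0.101.

Emit:
servo_tool:
  increments:
    - [-0.1, 0, 4, 0, 0, 0, 1]
    - [0, 0, 4, 0, 0, 0, 1]
    - [0, 0, 3.5, 0, 0, 0, 1]
    - [0, 0, 1.6, 0, 0, 0, 1]
    - [0, 0, 0.2, 0, 0, 0, 1]

```text
clock: 20.15
position: [0.4729, 0.2114, 0.1036]
ee_rot: [-0.003, 0.001, 1.0, -0.001]
contact_force: [-1.0, 1.0, -2.6]
width: 0.0323
gripper_force: 60.5
```

Emit:
servo_tool:
  increments:
    - [0, 0, 0, 0, 0, 0, 1]
    - [0, 0, 0.1, 0, 0, 0, 1]
    - [0, 0, 0.1, 0, 0, 0, 1]
    - [0, 0, 0, 0, 0, 0, 1]
    - [0, 0, 0, 0, 0, 0, 1]

```text
clock: 20.65
position: [0.4751, 0.2132, 0.1049]
ee_rot: [0.001, 0.0, 1.0, 0.0]
contact_force: [0.1, -0.2, -2.7]
width: 0.032
gripper_force: 60.5
```

Emit:
servo_tool:
  increments:
    - [0, 0, 0.2, 0, 0, 0, 1]
    - [0, 0, 0.1, 0, 0, 0, 1]
    - [0, 0, 0.1, 0, 0, 0, 1]
    - [0, 0, 0, 0, 0, 0, 1]
    - [0, 0, 0, 0, 0, 0, 1]

```text
clock: 21.15
position: [0.475, 0.2132, 0.1006]
ee_rot: [0.0, 0.0, 1.0, 0.0]
contact_force: [-0.3, -0.2, 1.4]
width: 0.0326
gripper_force: 61.2
```

Emit:
servo_tool:
  increments:
    - [0, 0, 0, 0, 0, 0, -1]
    - [0, 0, 0, 0, 0, 0, -1]
    - [0, 0, 0, 0, 0, 0, -1]
    - [0, 0, 0, 0, 0, 0, -1]
    - [0, 0, -2, 0, 0, 0, -1]

```text
clock: 21.65
position: [0.4729, 0.2126, 0.1183]
ee_rot: [-0.003, 0.0, 1.0, -0.001]
contact_force: [0.1, -0.5, 0.4]
width: 0.0854
gripper_force: 0.0
```

Emit:
servo_tool:
  increments:
    - [0, 0, -4, 0, 0, 0, -1]
    - [0, 0, -3, 0, 0, 0, -1]
    - [-0.4, -4, 0, 0, 0, 0, -1]
    - [-0.5, -5, 0, 0, 0, 0, -1]
    - [-0.5, -5, 0, 0, 0, 0, -1]

```text
clock: 22.15
position: [0.4888, 0.0727, 0.1908]
ee_rot: [0.001, -0.001, 1.0, 0.0]
contact_force: [0.8, -1.3, 0.5]
width: 0.0851
gripper_force: 0.0
```

Emit:
servo_tool:
  increments:
    - [-0.5, -4.2, 0, 0, 0, 0, -1]
    - [0, 0, 0, 0, 0, 0, -1]
    - [0, 0, 0, 0, 0, 0, -1]
    - [0, 0, 0, 0, 0, 0, -1]
    - [0, 0, 0, 0, 0, 0, -1]

```text
clock: 22.65
position: [0.4934, 0.0329, 0.1902]
ee_rot: [-0.0, -0.0, 1.0, 0.0]
contact_force: [0.9, 0.0, 0.6]
width: 0.0853
gripper_force: 0.0
```

```bash
python3 - <<'E'
from h import *
wristcap((.494,.0305),.099,.014)
E
```

```text
tcp [0.4934 0.0329 0.1902] expect [318.7 202.5] r 18.0
[320.5 199.5  18. ] [0.4916 0.0319 0.099 ]
[321.5 175.5  20.3] [0.4725 0.0327 0.099 ]
[303.5 283.5  21.4] [0.5657 0.0175 0.099 ]
```

Emit:
servo_tool:
  increments:
    - [0, -0.2, 4, 0, 0, 0, -1]
    - [0, 0, 4, 0, 0, 0, -1]
    - [0, 0, 2.2, 0, 0, 0, -1]
    - [0, 0, 0.9, 0, 0, 0, -1]
    - [0, 0, 0, 0, 0, 0, -1]

```text
clock: 23.2
position: [0.493, 0.0304, 0.0784]
ee_rot: [-0.001, -0.0, 1.0, 0.0]
contact_force: [0.3, -0.1, 1.0]
width: 0.0854
gripper_force: 0.0
```

Emit:
servo_tool:
  increments:
    - [0, 0, 0, 0, 0, 0, 1]
    - [0, 0, 0, 0, 0, 0, 1]
    - [0, 0, 0, 0, 0, 0, 1]
    - [0, 0, 0, 0, 0, 0, 1]
    - [0, 0, 0, 0, 0, 0, 1]

```text
clock: 23.7
position: [0.4943, 0.0298, 0.0803]
ee_rot: [0.001, 0.001, 1.0, 0.0]
contact_force: [-0.8, 1.5, 4.9]
width: 0.0263
gripper_force: 58.6
```

Emit:
servo_tool:
  increments:
    - [0, 0, -1, 0, 0, 0, 1]
    - [0, 0, -3, 0, 0, 0, 1]
    - [0, 0, -4, 0, 0, 0, 1]
    - [0, 0, -3, 0, 0, 0, 1]
    - [0, 0, -1, 0, 0, 0, 1]

```text
clock: 24.2
position: [0.4953, 0.0294, 0.2027]
ee_rot: [0.003, 0.0, 1.0, -0.0]
contact_force: [0.4, 0.3, -1.9]
width: 0.0261
gripper_force: 59.3
```

Emit:
servo_tool:
  increments:
    - [-0.6, -2, 0, 0, 0, 0, 1]
    - [-1.2, -4, 0, 0, 0, 0, 1]
    - [-1.2, -4, 0, 0, 0, 0, 1]
    - [-1.2, -4, 0, 0, 0, 0, 1]
    - [-1.2, -4, 0, 0, 0, 0, 1]

```text
clock: 24.7
position: [0.5468, -0.1517, 0.1979]
ee_rot: [-0.001, 0.0, 1.0, 0.001]
contact_force: [0.8, 0.1, -2.9]
width: 0.0266
gripper_force: 59.4
```

Emit:
servo_tool:
  increments:
    - [-1.2, -4, 0, 0, 0, 0, 1]
    - [-1.2, -4, 0, 0, 0, 0, 1]
    - [-0.7, -3, 0, 0, 0, 0, 1]
    - [0, 0, 0, 0, 0, 0, 1]
    - [0, 0, 0, 0, 0, 0, 1]

```text
clock: 25.2
position: [0.5774, -0.2606, 0.1974]
ee_rot: [-0.002, 0.001, 1.0, 0.001]
contact_force: [-0.6, 0.1, -1.3]
width: 0.0265
gripper_force: 59.6
```

```bash
python3 - <<'E'
from h import *
im=optics.get_image("scene"); cv2.imwrite("pics/s4.png",im[:,:,::-1])
yy,xx=np.mgrid[:400,:640]
m=(im.min(2)>135)&(np.hypot(xx-328,yy-187)<26); W=np.array([back("scene",*q,.010)[:2] for q in np.argwhere(m)[:,::-1]]).astype(np.float32); print(cv2.minAreaRect(W))
E
```

```text
((0.5134371519088745, 0.03328138217329979), (0.11473299562931061, 0.07713816314935684), 10.155187606811523)
```

View pics/s4.png

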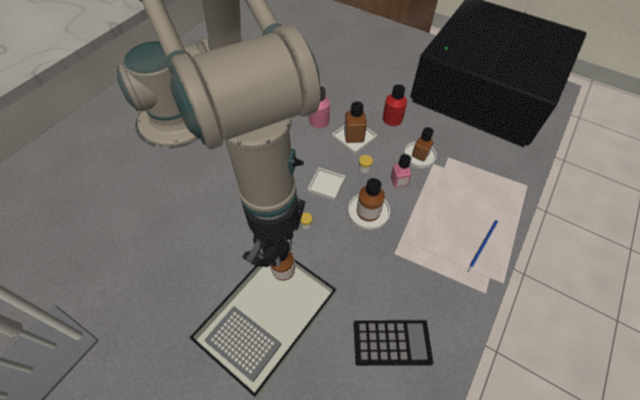

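The square large bottle stands in its dish at (355,128), the small square dish (327,182) is empty, and round_small hangs over the tray.

Emit:
servo_tool:
  increments:
    - [-0.1, 0, 3.5, 0, 0, 0, 1]
    - [0, 0, 4, 0, 0, 0, 1]
    - [0, 0, 2.8, 0, 0, 0, 1]
    - [0, 0, 0.8, 0, 0, 0, 1]
    - [0, 0, 0.2, 0, 0, 0, 1]

```text
clock: 25.75
position: [0.5787, -0.259, 0.0854]
ee_rot: [-0.001, -0.0, 1.0, 0.001]
contact_force: [0.4, -1.1, -1.5]
width: 0.026
gripper_force: 59.7
```

Emit:
servo_tool:
  increments:
    - [0, 0, 0, 0, 0, 0, 1]
    - [0, 0, 0.1, 0, 0, 0, 1]
    - [0, 0, 0.1, 0, 0, 0, 1]
    - [0, 0, 0, 0, 0, 0, 1]
    - [0, 0, 0, 0, 0, 0, 1]

```text
clock: 26.25
position: [0.5796, -0.2606, 0.0848]
ee_rot: [0.0, 0.0, 1.0, -0.0]
contact_force: [0.8, 0.6, -2.1]
width: 0.0266
gripper_force: 59.7
```

Emit:
servo_tool:
  increments:
    - [0, 0, 0.2, 0, 0, 0, 1]
    - [0, 0, 0.15, 0, 0, 0, 1]
    - [0, 0, 0.1, 0, 0, 0, 1]
    - [0, 0, 0, 0, 0, 0, 1]
    - [0, 0, 0, 0, 0, 0, 1]

```text
clock: 26.75
position: [0.5795, -0.2604, 0.0803]
ee_rot: [0.0, 0.0, 1.0, -0.0]
contact_force: [-0.0, 0.6, 4.2]
width: 0.0259
gripper_force: 60.3
```

Emit:
servo_tool:
  increments:
    - [0, 0, 0, 0, 0, 0, -1]
    - [0, 0, 0, 0, 0, 0, -1]
    - [0, 0, 0, 0, 0, 0, -1]
    - [0, 0, 0, 0, 0, 0, -1]
    - [0, 0, -2, 0, 0, 0, -1]

```text
clock: 27.25
position: [0.5775, -0.2594, 0.0971]
ee_rot: [-0.003, 0.0, 1.0, 0.002]
contact_force: [0.5, 1.4, 0.8]
width: 0.0856
gripper_force: 0.0
```

Emit:
servo_tool:
  increments:
    - [0, 0, -5, 0, 0, 0, -1]
    - [0, 0, -5, 0, 0, 0, -1]
    - [-0.7, 4.6, 0, 0, 0, 0, -1]
    - [-0.7, 4.6, 0, 0, 0, 0, -1]
    - [-0.7, 4.6, 0, 0, 0, 0, -1]

```text
clock: 27.75
position: [0.6007, -0.1215, 0.2004]
ee_rot: [0.001, 0.001, 1.0, -0.0]
contact_force: [1.2, 1.0, -0.2]
width: 0.0855
gripper_force: 0.0
```

Emit:
servo_tool:
  increments:
    - [-0.7, 4.6, 0, 0, 0, 0, -1]
    - [-0.7, 4.6, 0, 0, 0, 0, -1]
    - [-0.7, 4.6, 0, 0, 0, 0, -1]
    - [-0.7, 4.6, 0, 0, 0, 0, -1]
    - [-0.7, 4.6, 0, 0, 0, 0, -1]

```text
clock: 28.25
position: [0.6357, 0.1094, 0.1998]
ee_rot: [0.0, 0.0, 1.0, -0.0]
contact_force: [0.1, 0.5, 0.1]
width: 0.0855
gripper_force: 0.0
```

Emit:
servo_tool:
  increments:
    - [-0.8, 4.6, 0, 0, 0, 0, -1]
    - [-0.8, 4.6, 0, 0, 0, 0, -1]
    - [-0.8, 4.6, 0, 0, 0, 0, -1]
    - [0, 0, 0, 0, 0, 0, -1]
    - [0, 0, 0, 0, 0, 0, -1]

```text
clock: 28.75
position: [0.6595, 0.2466, 0.1991]
ee_rot: [-0.0, -0.001, 1.0, -0.0]
contact_force: [0.5, -0.1, 0.3]
width: 0.0855
gripper_force: 0.0
```

```bash
python3 - <<'E'
from h import *
wristcap((.659,.246),.099,.014)
im=optics.get_image("wrist"); cv2.imwrite("pics/w2.png",im[:,:,::-1])
c=optics.get_calibration("wrist"); print([(back("w",*d["at"],0,c).round(4),d["p"]) for d in finder.tip_of("round_dish_small","wrist")])
E
```

```text
tcp [0.6595 0.2453 0.1993] expect [322.9 197.8] r 17.4
[324.5 190.5  15.8] [0.6529 0.2473 0.099 ]
[228.5 151.5  18. ] [0.6217 0.1734 0.099 ]
[200.5 176.5  15.8] [0.6414 0.1496 0.099 ]
[]
```

View pics/w2.png

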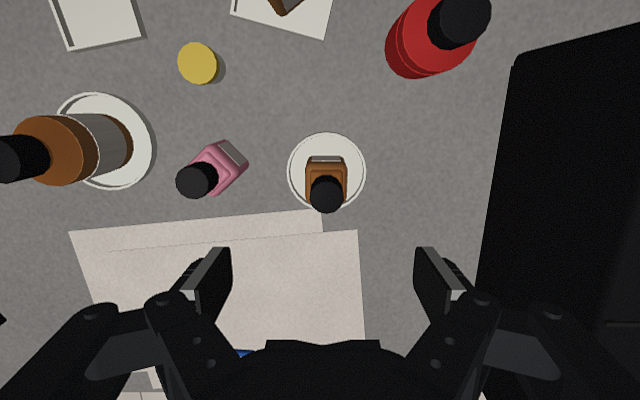

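The wrist view shows square_small's cap at (326,194), its dish centred at (326,170), and the pink look-alike clear of the fingers at (197,180).

```bash
python3 - <<'E'
from h import *
c=optics.get_calibration("wrist"); print(back("w",326.5,170.5,.012,c),back("w",326,194,.099,c))
E
```

```text
[0.65534646 0.2487684  0.012     ] [0.65614319 0.24736007 0.099     ]
```

Emit:
servo_tool:
  increments:
    - [0.2, 0.2, 4, 0, 0, 0, -1]
    - [0, 0, 4, 0, 0, 0, -1]
    - [0, 0, 3, 0, 0, 0, -1]
    - [0, 0, 1, 0, 0, 0, -1]
    - [0, 0, 0, 0, 0, 0, -1]

```text
clock: 29.4
position: [0.6571, 0.246, 0.0785]
ee_rot: [-0.002, 0.001, 1.0, -0.0]
contact_force: [-0.4, -0.4, 0.9]
width: 0.0854
gripper_force: 0.0
```

Emit:
servo_tool:
  increments:
    - [0, 0, 0, 0, 0, 0, 1]
    - [0, 0, 0, 0, 0, 0, 1]
    - [0, 0, 0, 0, 0, 0, 1]
    - [0, 0, 0, 0, 0, 0, 1]
    - [0, 0, 0, 0, 0, 0, 1]

```text
clock: 29.9
position: [0.6586, 0.2479, 0.0813]
ee_rot: [0.001, 0.0, 1.0, 0.001]
contact_force: [0.1, 1.6, 4.9]
width: 0.026
gripper_force: 59.0
```

Emit:
servo_tool:
  increments:
    - [0, 0, -1, 0, 0, 0, 1]
    - [0, 0, -3, 0, 0, 0, 1]
    - [0, 0, -4, 0, 0, 0, 1]
    - [0, 0, -4, 0, 0, 0, 1]
    - [0, 0, -1, 0, 0, 0, 1]

```text
clock: 30.4
position: [0.66, 0.2481, 0.2156]
ee_rot: [0.004, 0.0, 1.0, 0.001]
contact_force: [0.7, 0.6, -1.1]
width: 0.0261
gripper_force: 59.3
```

Emit:
servo_tool:
  increments:
    - [1.2, -1.8, 0, 0, 0, 0, 1]
    - [2.7, -3.6, 0, 0, 0, 0, 1]
    - [2.7, -3.6, 0, 0, 0, 0, 1]
    - [2.7, -3.6, 0, 0, 0, 0, 1]
    - [2.7, -3.6, 0, 0, 0, 0, 1]

```text
clock: 30.9
position: [0.5355, 0.0843, 0.2086]
ee_rot: [-0.001, 0.0, 1.0, -0.0]
contact_force: [-0.3, -0.3, -0.7]
width: 0.0262
gripper_force: 59.3
```

Emit:
servo_tool:
  increments:
    - [2.7, -3.6, 0, 0, 0, 0, 1]
    - [1.5, -2, 0, 0, 0, 0, 1]
    - [0, 0, 0, 0, 0, 0, 1]
    - [0, 0, 0, 0, 0, 0, 1]
    - [0, 0, 0, 0, 0, 0, 1]

```text
clock: 31.4
position: [0.4961, 0.0302, 0.2095]
ee_rot: [-0.0, 0.0, 1.0, 0.0]
contact_force: [-0.4, 0.2, -0.6]
width: 0.0261
gripper_force: 59.5
```

Emit:
servo_tool:
  increments:
    - [0, 0, 4, 0, 0, 0, 1]
    - [0, 0, 4, 0, 0, 0, 1]
    - [0, 0, 3, 0, 0, 0, 1]
    - [0, 0, 1.2, 0, 0, 0, 1]
    - [0, 0, 0.2, 0, 0, 0, 1]

```text
clock: 31.9
position: [0.4947, 0.0307, 0.0835]
ee_rot: [-0.002, -0.0, 1.0, 0.0]
contact_force: [0.3, 0.3, -2.1]
width: 0.0258
gripper_force: 59.6
```

Emit:
servo_tool:
  increments:
    - [0, 0, 0, 0, 0, 0, 1]
    - [0, 0, 0.1, 0, 0, 0, 1]
    - [0, 0, 0.1, 0, 0, 0, 1]
    - [0, 0, 0, 0, 0, 0, 1]
    - [0, 0, 0, 0, 0, 0, 1]

```text
clock: 32.4
position: [0.4959, 0.0296, 0.0843]
ee_rot: [0.001, 0.0, 1.0, 0.0]
contact_force: [0.0, 0.1, -1.6]
width: 0.0262
gripper_force: 59.6
```

Emit:
servo_tool:
  increments:
    - [0, 0, 0.15, 0, 0, 0, 1]
    - [0, 0, 0.1, 0, 0, 0, 1]
    - [0, 0, 0.1, 0, 0, 0, 1]
    - [0, 0, 0, 0, 0, 0, 1]
    - [0, 0, 0, 0, 0, 0, 1]

```text
clock: 32.9
position: [0.4958, 0.0296, 0.0813]
ee_rot: [0.0, 0.0, 1.0, 0.0]
contact_force: [-1.6, -0.2, 6.6]
width: 0.0265
gripper_force: 60.6
```

Touching. Release it and go to the tray at (0.5795, -0.260).

Emit:
servo_tool:
  increments:
    - [0, 0, 0, 0, 0, 0, -1]
    - [0, 0, 0, 0, 0, 0, -1]
    - [0, 0, 0, 0, 0, 0, -1]
    - [0, 0, 0, 0, 0, 0, -1]
    - [0, 0, -2, 0, 0, 0, -1]

```text
clock: 33.4
position: [0.4935, 0.0298, 0.0984]
ee_rot: [-0.003, 0.0, 1.0, 0.0]
contact_force: [0.4, 0.9, 0.4]
width: 0.086
gripper_force: 0.0
```

Emit:
servo_tool:
  increments:
    - [0, 0, -5, 0, 0, 0, -1]
    - [0, 0, -4, 0, 0, 0, -1]
    - [-1.2, -4.2, 0, 0, 0, 0, -1]
    - [-1.2, -4.2, 0, 0, 0, 0, -1]
    - [-1.2, -4.2, 0, 0, 0, 0, -1]

```text
clock: 33.9
position: [0.532, -0.0975, 0.1909]
ee_rot: [0.001, -0.0, 1.0, -0.0]
contact_force: [1.1, -0.0, -1.3]
width: 0.0853
gripper_force: 0.0
```

Emit:
servo_tool:
  increments:
    - [-1.2, -4.2, 0, 0, 0, 0, -1]
    - [-1.2, -4.2, 0, 0, 0, 0, -1]
    - [-1.2, -4.2, 0, 0, 0, 0, -1]
    - [-1.2, -3.7, 0, 0, 0, 0, -1]
    - [0, 0, 0, 0, 0, 0, -1]

```text
clock: 34.4
position: [0.5808, -0.2649, 0.1894]
ee_rot: [0.001, 0.003, 1.0, -0.001]
contact_force: [-0.8, 0.9, -0.3]
width: 0.0853
gripper_force: 0.0
```

Emit:
servo_tool:
  increments:
    - [0, 0, 0, 0, 0, 0, -1]
    - [0, 0, 0, 0, 0, 0, -1]
    - [0, 0, 0, 0, 0, 0, -1]
    - [0, 0, 0, 0, 0, 0, -1]
    - [0, 0, 0, 0, 0, 0, -1]

```text
clock: 34.9
position: [0.5793, -0.2586, 0.1906]
ee_rot: [0.0, -0.0, 1.0, -0.0]
contact_force: [0.7, -0.5, 0.1]
width: 0.0852
gripper_force: 0.0
```

```bash
python3 - <<'E'
from h import *
wristcap((.5795,-.26),.099,.014)
E
```

```text
tcp [ 0.5794 -0.2587  0.1906] expect [320.2 201.8] r 18.0
[321.5 198.5  18. ] [ 0.5768 -0.259   0.099 ]
[322.5 174.5  20.3] [ 0.5578 -0.2582  0.099 ]
[329.5 315.5  15.9] [ 0.6838 -0.2522  0.099 ]
```

Emit:
servo_tool:
  increments:
    - [0.1, 0, 4, 0, 0, 0, -1]
    - [0, 0, 4, 0, 0, 0, -1]
    - [0, 0, 2.2, 0, 0, 0, -1]
    - [0, 0, 0.9, 0, 0, 0, -1]
    - [0, 0, 0, 0, 0, 0, -1]

```text
clock: 35.45
position: [0.5779, -0.259, 0.0782]
ee_rot: [-0.001, 0.0, 1.0, 0.001]
contact_force: [0.2, -1.5, -0.1]
width: 0.0854
gripper_force: 0.0
```

Emit:
servo_tool:
  increments:
    - [0, 0, 0, 0, 0, 0, 1]
    - [0, 0, 0, 0, 0, 0, 1]
    - [0, 0, 0, 0, 0, 0, 1]
    - [0, 0, 0, 0, 0, 0, 1]
    - [0, 0, 0, 0, 0, 0, 1]

```text
clock: 35.95
position: [0.5789, -0.2595, 0.0805]
ee_rot: [0.001, 0.0, 1.0, -0.0]
contact_force: [0.4, 1.3, 5.0]
width: 0.0263
gripper_force: 58.7
```

Emit:
servo_tool:
  increments:
    - [0, 0, -1, 0, 0, 0, 1]
    - [0, 0, -3, 0, 0, 0, 1]
    - [0, 0, -4, 0, 0, 0, 1]
    - [0, 0, -4, 0, 0, 0, 1]
    - [0, 0, -3, 0, 0, 0, 1]

```text
clock: 36.45
position: [0.5786, -0.2597, 0.2321]
ee_rot: [0.001, 0.0, 1.0, -0.001]
contact_force: [0.5, -0.4, -1.9]
width: 0.0258
gripper_force: 59.3
```

Emit:
servo_tool:
  increments:
    - [-0.3, 2, 0, 0, 0, 0, 1]
    - [-0.6, 4, 0, 0, 0, 0, 1]
    - [-0.6, 4, 0, 0, 0, 0, 1]
    - [-0.6, 4, 0, 0, 0, 0, 1]
    - [-0.6, 4, 0, 0, 0, 0, 1]

```text
clock: 36.95
position: [0.6052, -0.0781, 0.2294]
ee_rot: [-0.0, 0.001, 1.0, 0.0]
contact_force: [1.4, 0.8, -2.3]
width: 0.0266
gripper_force: 59.5
```

Emit:
servo_tool:
  increments:
    - [-0.6, 4, 0, 0, 0, 0, 1]
    - [-0.6, 4, 0, 0, 0, 0, 1]
    - [-0.6, 4, 0, 0, 0, 0, 1]
    - [-0.6, 4, 0, 0, 0, 0, 1]
    - [-0.6, 4, 0, 0, 0, 0, 1]

```text
clock: 37.45
position: [0.6354, 0.122, 0.2293]
ee_rot: [-0.0, 0.0, 1.0, -0.0]
contact_force: [1.3, 0.4, -2.4]
width: 0.0258
gripper_force: 59.5
```

Emit:
servo_tool:
  increments:
    - [-0.6, 4, 0, 0, 0, 0, 1]
    - [-0.6, 4, 0, 0, 0, 0, 1]
    - [-0.6, 3, 0, 0, 0, 0, 1]
    - [-0.3, 1.7, 0, 0, 0, 0, 1]
    - [0, 0, 0, 0, 0, 0, 1]

```text
clock: 37.95
position: [0.6566, 0.2495, 0.2287]
ee_rot: [-0.0, -0.001, 1.0, 0.0]
contact_force: [0.4, -0.5, -2.4]
width: 0.0259
gripper_force: 59.4
```

Emit:
servo_tool:
  increments:
    - [0, 0, 0, 0, 0, 0, 1]
    - [0, 0, 0, 0, 0, 0, 1]
    - [0, 0, 3, 0, 0, 0, 1]
    - [0, 0, 0, 0, 0, 0, 1]
    - [0, 0, 0, 0, 0, 0, 1]

```text
clock: 38.45
position: [0.6564, 0.2461, 0.199]
ee_rot: [-0.001, 0.001, 1.0, -0.0]
contact_force: [0.4, -0.8, -1.5]
width: 0.0264
gripper_force: 59.4
```

Emit:
servo_tool:
  increments:
    - [-0.1, 0.1, 4, 0, 0, 0, 1]
    - [0, 0, 4, 0, 0, 0, 1]
    - [0, 0, 2.4, 0, 0, 0, 1]
    - [0, 0, 0.9, 0, 0, 0, 1]
    - [0, 0, 0.1, 0, 0, 0, 1]

```text
clock: 38.95
position: [0.658, 0.2481, 0.0853]
ee_rot: [-0.0, 0.001, 1.0, -0.0]
contact_force: [1.0, -0.1, -1.5]
width: 0.0263
gripper_force: 59.4
```

Emit:
servo_tool:
  increments:
    - [0, 0, 0, 0, 0, 0, 1]
    - [0, 0, 0.1, 0, 0, 0, 1]
    - [0, 0, 0.1, 0, 0, 0, 1]
    - [0, 0, 0, 0, 0, 0, 1]
    - [0, 0, 0, 0, 0, 0, 1]

```text
clock: 39.45
position: [0.658, 0.2486, 0.0838]
ee_rot: [0.0, 0.0, 1.0, 0.0]
contact_force: [-0.5, -0.2, -1.4]
width: 0.0261
gripper_force: 59.4
```

Emit:
servo_tool:
  increments:
    - [0, 0, 0.15, 0, 0, 0, 1]
    - [0, 0, 0.1, 0, 0, 0, 1]
    - [0, 0, 0.1, 0, 0, 0, 1]
    - [0, 0, 0, 0, 0, 0, 1]
    - [0, 0, 0, 0, 0, 0, 1]

```text
clock: 39.95
position: [0.658, 0.2486, 0.0805]
ee_rot: [0.0, 0.0, 1.0, 0.0]
contact_force: [-1.4, -0.6, 3.5]
width: 0.0265
gripper_force: 60.1
```

Emit:
servo_tool:
  increments:
    - [0, 0, 0, 0, 0, 0, -1]
    - [0, 0, 0, 0, 0, 0, -1]
    - [0, 0, 0, 0, 0, 0, -1]
    - [0, 0, 0, 0, 0, 0, -1]
    - [0, 0, -2, 0, 0, 0, -1]

```text
clock: 40.45
position: [0.6557, 0.2479, 0.0967]
ee_rot: [-0.003, 0.0, 1.0, -0.001]
contact_force: [-0.4, 0.4, -0.2]
width: 0.0855
gripper_force: 0.0
```

Emit:
servo_tool:
  increments:
    - [0, 0, -5, 0, 0, 0, -1]
    - [0, 0, -5, 0, 0, 0, -1]
    - [0, 0, -5, 0, 0, 0, -1]
    - [0, 0, 0, 0, 0, 0, -1]
    - [0, -4, 0, 0, 0, 0, -1]

```text
clock: 40.95
position: [0.6587, 0.2127, 0.252]
ee_rot: [0.003, -0.002, 1.0, 0.002]
contact_force: [1.1, -0.8, -0.6]
width: 0.0854
gripper_force: 0.0
```

Emit:
servo_tool:
  increments:
    - [0, -5, 0, 0, 0, 0, -1]
    - [0, -5, 0, 0, 0, 0, -1]
    - [0, -5, 0, 0, 0, 0, -1]
    - [0, -5, 0, 0, 0, 0, -1]
    - [0, -5, 0, 0, 0, 0, -1]

```text
clock: 41.45
position: [0.6572, -0.0434, 0.2493]
ee_rot: [-0.0, 0.0, 1.0, 0.0]
contact_force: [0.6, -0.2, 0.4]
width: 0.0851
gripper_force: 0.0
```

Emit:
servo_tool:
  increments:
    - [0, -5, 0, 0, 0, 0, -1]
    - [0, -5, 0, 0, 0, 0, -1]
    - [0, -5, 0, 0, 0, 0, -1]
    - [0, 0, 0, 0, 0, 0, -1]
    - [0, 0, 0, 0, 0, 0, -1]

```text
clock: 41.95
position: [0.657, -0.1927, 0.2488]
ee_rot: [-0.001, 0.002, 1.0, 0.001]
contact_force: [0.2, 1.1, 0.1]
width: 0.0854
gripper_force: 0.0
```

```bash
python3 - <<'E'
from h import *
a=optics.get_image("scene")[:,:,::-1]; b=optics.get_image("top")[:,:,::-1]
cv2.imwrite("pics/f.png",np.vstack([cv2.resize(a[80:250,270:470],(400,340)),cv2.resize(b[90:290,130:530],(400,200))]) if 0 else np.hstack([cv2.resize(a[80:250,270:470],(400,340)),cv2.resize(b[90:260,130:330],(400,340))]))
E
```

```text
(no output)
```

View pics/f.png

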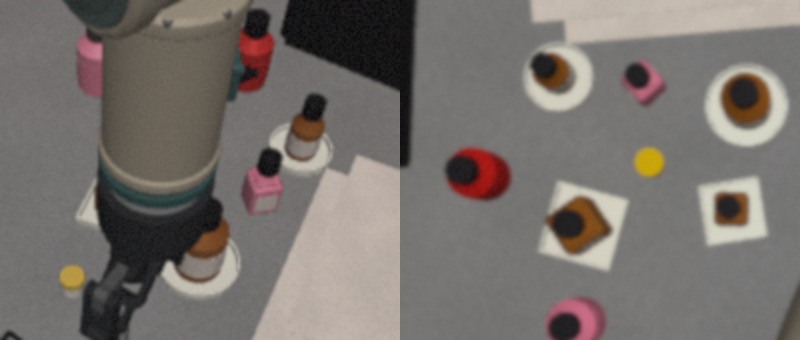

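The top view shows all four bottles upright in their own dishes: round small (553,70), round large (745,100), square large (580,223) and square small (731,209). The look-alikes have not moved.

```bash
python3 -c "
from rig import manip
print(manip.sign_off())"
```

```text
the job is handed in; nothing more can be done
None
```

All four bottles are upright in their own dishes, the arm is clear of them, and the job was handed in at about 42 s; the sample plate was never touched.

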